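# Load a specimen cassette and set the stage clamp screw

### The job

Pick up the specimen cassette and lay it flat in the pocket of the stage clamp, between the side rails, and let go of it. Then turn the clamp's thumbscrew clockwise until it seats, pushing the cassette flush against the end stop, and back it off a quarter turn so that the cassette is located but not squeezed. Finish while still gripping the thumbscrew, holding it still at that setting, and leave everything else on the bench where it stands.

Things in the scene. Friction and masses are not known exactly. Their poses are not given: they have to be found in the camera images.
- cassette: specimen cassette, the loose thing to load: aluminium block with two dark square windows in its top, 50 (its x) x 90 (its y) x 22 high, 0.13 to 0.28 kg. Origin at the centre of its underside, z up. Either end may face the stop. It lies flat on the bench.
- clamp: stage clamp fixed to the bench: dark slab 120 (its x) x 230 (its y), deck 30 above the bench, origin under its centre. Along its centre line from +y to -y: end stop (12 thick, face at y = +95), pocket, sliding jaw (50 wide; stop and jaw 16 above the deck), black screw block (50 x 50, centred at y = -78, top 60 above the bench) with the upright thumbscrew on it.
- pocket (a point): on the deck: where the centre of the cassette's underside lies when flush against the end stop; axes as the clamp's, thumbscrew's axis 128 towards -y. Pocket as found: 96 to 102 long between stop and open jaw, so lower the cassette 3 to 4 towards -y from here, its length along y. Side rails (8 thick, 5 high, inner faces 58 apart, clamp y = +20 to +95) leave it 4 play each side.
- wing (a point): wing (flat grip) of the steel thumbscrew: upright bar 44 long (its x) x 12 thick (its y) x 26 high, origin at the bar's centre, on the screw's vertical axis, 81 above the bench; it turns with the screw and stays at that height. Pinch it from above across the 12 thickness.
- thumbscrew (a joint): angle of the thumbscrew (rad), growing clockwise seen from above (tighter). Light friction (0.05 N m); stays where left; stops hard, seated, at 4.0. Starts between 0.9 and 2.1. The wing's yaw is the clamp's yaw minus this angle (at 0 the wing lies along the clamp's x). Each rad moves the jaw 3.5 mm towards the stop; at the seated end it has pushed the cassette flush.
- slide_box: bystander, not part of the job: grey slide box with a lid, 85 x 65 x 34 high, origin under its centre
- petri_dish: bystander, not part of the job: clear round lidded dish, 94 across, 15 high
- objective: bystander, not part of the job: steel microscope objective standing on end, 26 across, 44 high
- bottle: bystander, not part of the job: amber bottle with white cap, 52 across, 110 high
- tip_tray: bystander, not part of the job: clear divided open tray, 100 x 120 x 45 high
- tweezers: bystander, not part of the job: steel tweezers lying flat, 120 long along their y, 6 high
- beaker: bystander, not part of the job: small glass beaker, 60 across, 70 high
There are look-alikes about, which are no part of the job. Leave any red or yellow look-alike of the cassette alone.

How it is judged (in metres and radians):
On the way, in this order (a step that is already met when the one before it is completed fails the run):
1. the cassette lies flat in the pocket, let go (x of cassette in the frame of pocket between -0.007 and 0.007 m and y of cassette in the frame of pocket between -0.013 and 0.004 m and z of cassette in the frame of pocket between -0.003 and 0.003 m and angle between the y axis of cassette and the y axis of clamp, either way round below 0.12 rad and contact force between the fingers and cassette below 0.3 N), for 0.2 s.
2. the thumbscrew is turned until it seats, the cassette flush against the end stop (value of joint thumbscrew above 3.88 rad and x of cassette in the frame of pocket between -0.007 and 0.007 m and y of cassette in the frame of pocket between -0.003 and 0.003 m and z of cassette in the frame of pocket between -0.003 and 0.003 m and angle between the y axis of cassette and the y axis of clamp, either way round below 0.12 rad and contact force between the fingers and cassette below 0.3 N), for 0.1 s.
3. the thumbscrew is backed off a quarter turn and held (value of joint thumbscrew between 2.079 and 2.779 rad and contact force between the fingers and thumbscrew above 2 N and velocity of joint thumbscrew between -0.15 and 0.15 rad/s), for 0.2 s.
At the end, for the whole second after the job is handed in: The thumbscrew stands a quarter turn (90 degrees, within 20) back from its seated end, still, gripped by the fingers (over 2 N); the cassette lies flat in the pocket between the rails, released, within 7 mm of flush with the end stop, within 7 mm of the centre line and within 0.12 rad of straight (all of step 3 and x of cassette in the frame of pocket between -0.007 and 0.007 m and y of cassette in the frame of pocket between -0.007 and 0.003 m and z of cassette in the frame of pocket between -0.003 and 0.003 m and angle between the y axis of cassette and the y axis of clamp, either way round below 0.12 rad and contact force between the fingers and cassette below 0.3 N); the arm keeps its last pose, push and grip.
It fails at once if a bystander is moved by more than 25 mm (distance of any of slide_box, petri_dish, objective, bottle, tip_tray, tweezers, beaker from where it was at the start of the episode above 0.025 m).
It also fails if it takes over 72 s, if anything falls off the work surface, if the arm or the gripper's body presses on something with over 40 N, if the wrist force passes 120 N, or if a joint passes its speed limit or range.

### The arm

A 6-joint arm with a two-finger parallel gripper is mounted at the origin on the work surface. World frame = base frame: x ahead of the robot, y to its left, z up, the work surface at z = 0. Lengths are in m, angles in degrees, forces in N, time in s.
With the tool pointing down it reaches from about 0.375 to 0.9 m from the base axis. Payload 3.1 kg.
Tool frame: the origin (TCP) lies between the finger pads; the fingertips stand 19 mm ahead of it and the grasp point (between the pads) is the TCP; z points along the fingers, x is the direction in which the jaws open and shut, and the axes are right-handed (so a half turn about z gives the same grasp; the last joint's range is limited). The gripper opens to 87 mm and grips with 3 to 60 N. Pads are 19 mm wide; open, the fingers measure 117 mm over their backs; the gripper's body (75 mm by 190 mm) begins 51 mm behind the grasp point.
Start: joints at [-84.253, 30.224, 82.088, -0, 67.689, -10.227], TCP at [0.172, -0.601, 0.242] pointing down, gripper open.
Joint ranges: [-176.69, 176.69], [-43.24, 126.21], [12.49, 139.97], [-82, 262], [0, 151.66], [-163.58, 163.58]. Speed limits (degrees/s): [159.86, 159.86, 180, 180, 180, 180].

### API

Orientations are given as a 3x3 rotation matrix whose columns are the frame's x, y, z axes.
In Python, from rig import read_state, capture, camera_info, hand_in, spot_in, silhouettes gives the robot as it stands.
- The arm moves only by the shell command python3 -m jog 'ROWS'. ROWS is text: rows parted by semicolons, each of 7 numbers parted by spaces: the shift along the tool's x, y, z in m, then the turn, a rotation vector about the tool's x, y, z in degrees, then the opening, from 0 (shut) to 1 (fully open). A call has 1 to 8 rows; each row is the pose to reach, as a shift and turn from the pose commanded when the call began, along the tool's axes at that moment; what a row does not reach only later rows make up. A row lasts 1/8 s, in which the tool goes at most 62.5 mm and 10.7 degrees, less where a joint would pass 70% of its speed; a pose out of reach is approached as far as the arm can. A call with a gripper value outside its range is refused whole. The fingers move at their own pace and stop on an object; the grip force is fixed at half the most. Time passes only in rows, so rows that repeat a pose let the fingers close. It gives the time, the measured TCP pose, the force and the opening at its end, in the units of the state.
- read_state(): the state, without advancing time (a new reading comes with each control period).
- capture(name): name is "side" or "top"; returns (picture, depth): 384x512x3 uint8, red, green, blue; 384x512 float32, m along the optical axis (not along the pixel's ray), 0 where there is no reading.
- camera_info(name): a dict with "vfov" (degrees; the focal length in pixels is half the picture's height over the tangent of half this angle, whatever the lens; pixels are square), "cx", "cy" (the principal point, pixels), "R" (3x3) and "t" (3): a world point X has camera coordinates R X + t. Camera axes: x right, y down, z forward; pixel columns grow to the right and rows downward; lengths in m; the calibration is good to about 2 mm. A picture is of the moment at which its call begins. camera_info takes no time and is no camera call.
- hand_in(): hands the job in, once; it reports no verdict.
Trained networks look in the newest picture that a camera, given by its name, has taken for a name from the list of things; names that differ only in an ending like _2 or _b are one class to them, and where a whole thing is asked for, a point or a joint stands for the part that bears it (a point fixed in the world has none). Each returns a list of dicts, best first, with "score" (0 to 1); they miss things now and then, are a little off and sometimes report something else, mostly with a low value. They report only what shows in the picture. A call takes as long as a camera call. They do not tell look-alikes from the thing itself.
- spot_in(label, camera): "centre" ([x, y, z] in m, in world coordinates, good to about 4 mm: the middle of the surface that is visible of it).
- silhouettes(label, camera): "region" (384x512 bool, what is visible of it).
The state is a dict: "time_s": time; "joint_positions": joint angles; "qvel": joint speeds; "tau": joint torques, N m; "position": TCP position; "tcp_rot": TCP orientation; "force": force on the tool from outside, world axes, zero at the start; "moment": the same for the moment, N m; "opening": opening from 0.0 (shut) to 1.0 (fully open).
Only numpy, scipy, OpenCV 4.12 (cv2) and the standard library are available. Lean on these libraries where they do the work, as an engineer would, in place of code of your own. Each camera call takes 0.05 s, during which the arm holds its last target.

## Working session

There is one attempt and no reset: what is moved stays moved. The work goes in short steps, Python scripts to look and compute and a shell command to move; the robot and the scene stay as the last step left them, time stands still between calls to the robot, and variables do not carry over. Pictures are saved under pics/ and viewed, and the job is handed in when it is done.

```bash
ls; mkdir -p pics; python3 - <<'E'
from rig import *
import cv2
for n in ("side","top"):
    p,d=capture(n); cv2.imwrite(f"pics/{n}0.png",cv2.resize(p[:,:,::-1],(800,600),interpolation=cv2.INTER_CUBIC))
    print(n,camera_info(n))
    for l in ("cassette","clamp","wing","slide_box","petri_dish","objective","bottle","tip_tray","tweezers","beaker"):
        print(l,[( [round(float(v),3) for v in r["centre"]],round(r["score"],2)) for r in spot_in(l,n)])
s=read_state();print({k:s[k] for k in("time_s","position","tcp_rot","force","opening")})
E
```

```text
pics
side {'vfov': 48.21595878811076, 'cx': 251.87154122182451, 'cy': 193.21983349456895, 'R': array([[-0.97648858, -0.21501138, -0.01549705],
       [-0.11796104,  0.59313019, -0.79641809],
       [ 0.18043072, -0.77586512, -0.60454782]]), 't': array([0.53045203, 0.15226845, 1.03377297])}
cassette [([0.626, 0.254, 0.024], 0.92), ([0.663, 0.114, 0.022], 0.85), ([0.458, 0.385, 0.021], 0.74), ([0.627, 0.392, 0.02], 0.72), ([0.573, -0.119, 0.032], 0.27)]
clamp [([0.575, -0.117, 0.03], 0.95)]
wing []
slide_box [([0.472, 0.256, 0.034], 0.91)]
petri_dish [([0.384, 0.107, 0.017], 0.86)]
objective [([0.531, 0.17, 0.025], 0.63)]
bottle [([0.608, -0.4, 0.052], 0.83)]
tip_tray [([0.422, -0.427, 0.028], 0.62)]
tweezers [([0.765, 0.061, 0.006], 0.61)]
beaker [([0.746, -0.21, 0.047], 0.56)]
top {'vfov': 56.198911848863034, 'cx': 258.65868818213625, 'cy': 188.90624729056594, 'R': array([[-0.01689398, -0.99976568, -0.01353404],
       [-0.99954549,  0.01722518, -0.02474084],
       [ 0.02496817,  0.01310992, -0.99960228]]), 't': array([-0.01103135,  0.55239531,  0.98766927])}
cassette [([0.633, 0.37
[... 225 characters left out ...]
, -0.211, 0.096], 0.67)]
slide_box [([0.48, 0.237, 0.035], 0.79)]
petri_dish [([0.378, 0.096, 0.013], 0.83)]
objective [([0.54, 0.157, 0.032], 0.46), ([0.376, 0.098, 0.017], 0.29)]
bottle [([0.607, -0.401, 0.078], 0.86)]
tip_tray [([0.423, -0.455, 0.021], 0.88)]
tweezers [([0.763, 0.051, 0.004], 0.48)]
beaker [([0.756, -0.229, 0.035], 0.91)]
{'time_s': 1.1, 'position': array([ 0.17200013, -0.60084705,  0.24154099]), 'tcp_rot': array([[ 2.75184560e-01, -9.61391417e-01, -3.37572810e-05],
       [-9.61391418e-01, -2.75184560e-01, -1.58448339e-05],
       [ 5.94360478e-06,  3.68142139e-05, -9.99999999e-01]]), 'force': array([-0.39973513,  0.82465867, -0.26493069]), 'opening': 0.9984350268523903}
```

View pics/top0.png

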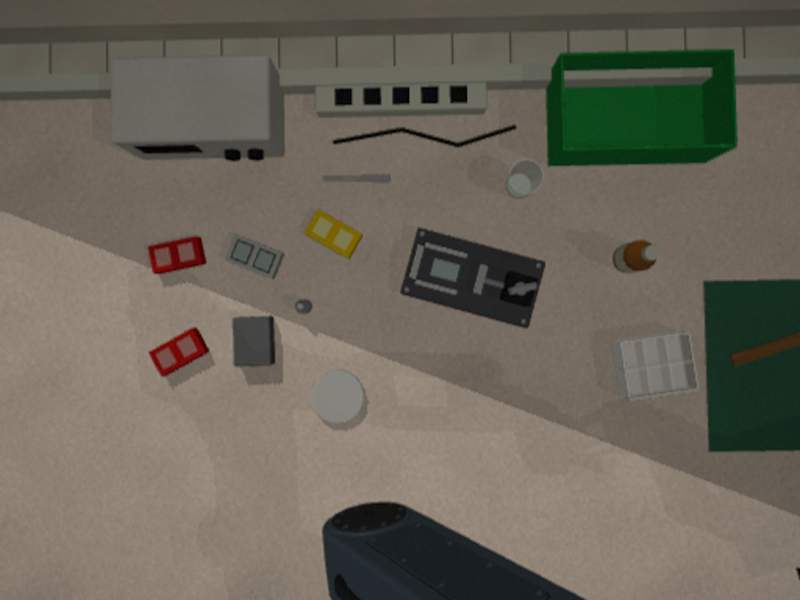

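View pics/side0.png

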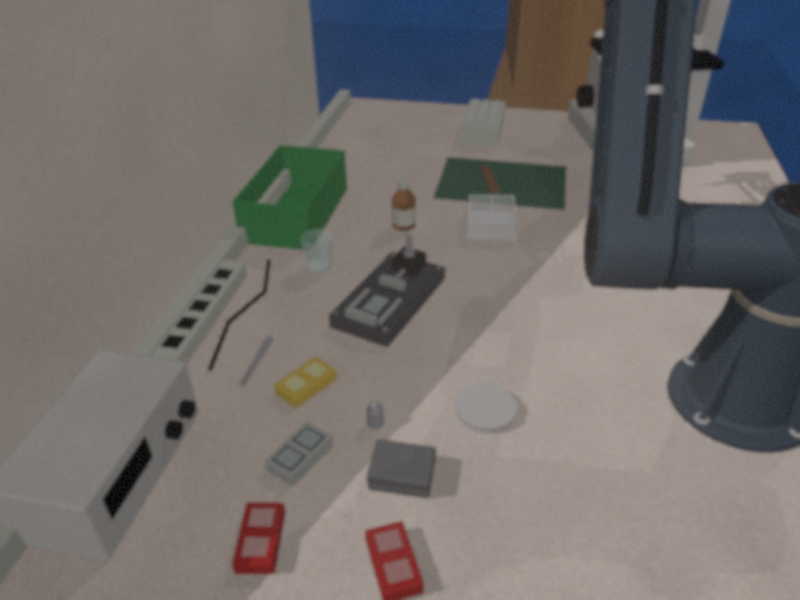

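Candidates for the cassette in the top picture (800x600): red at (177,254) and (178,352), yellow at (334,233), and plain aluminium with dark windows at (255,256). By the description it is the aluminium one. The light square at (445,270) is part of the clamp pocket. Next: a close crop and measurements.

```bash
cat > h.py <<'E'
from rig import *
import numpy as np, cv2
def K(n):
    c=camera_info(n); f=192/np.tan(np.radians(c["vfov"])/2); return c,f
def cloud(n,d):
    c,f=K(n); v,u=np.mgrid[:384,:512]
    P=np.stack([(u-c["cx"])/f*d,(v-c["cy"])/f*d,d],-1)
    return (P-c["t"])@c["R"]
def toplane(n,uv,z):
    c,f=K(n); uv=np.atleast_2d(np.asarray(uv,float))
    r=np.c_[(uv[:,0]-c["cx"])/f,(uv[:,1]-c["cy"])/f,np.ones(len(uv))]@c["R"]
    o=-c["R"].T@c["t"]; return o+r*((z-o[2])/r[:,2])[:,None]
def proj(n,X):
    c,f=K(n); q=np.atleast_2d(X)@c["R"].T+c["t"]; return np.c_[q[:,0]/q[:,2]*f+c["cx"],q[:,1]/q[:,2]*f+c["cy"]]
def rect(P):
    (cx,cy),(w,h),a=cv2.minAreaRect((np.asarray(P)[:,:2]*1000).astype(np.float32))
    if w>h: w,h,a=h,w,a-90   # a: direction of short side; 
    return round(cx,1),round(cy,1),round(w,1),round(h,1),round(a,1)
def crop(n,p,u0,v0,u1,v1,name,s=8):
    cv2.imwrite("pics/"+name+".png",cv2.resize(p[v0:v1,u0:u1,::-1],None,fx=s,fy=s,interpolation=cv2.INTER_CUBIC))
E
python3 - <<'E'
from h import *
for n in("top","side"):
    p,d=capture(n); W=cloud(n,d); ok=d>0
    np.savez(f"{n}0.npz",p=p,d=d)
    for l,c,z in(("cassette",(.625,.25),.022),("clamp",(.575,-.14),.03)):
        for r in silhouettes(l,n):
            m=r["region"]; vs,us=np.nonzero(m)
            if len(us)<10: continue
            X=toplane(n,np.c_[us,vs],z); 
            if np.hypot(*(X.mean(0)[:2]-c))>.06: continue
            print(n,l,round(r["score"],2),"sil",rect(X))
            mm=cv2.dilate(m.astype(np.uint8),np.ones((7,7)))>0
            q=W[mm&ok]; k=(abs(q[:,2]-z)<.006); print("  depth rect",rect(q[k]),np.median(q[k][:,2]))
    r=(abs(W[...,0]-.56)<.07)&(abs(W[...,1]+.2)<.07)&ok
    for a,b in((.07,.12),(.052,.07),(.04,.052)):
        q=W[r&(W[...,2]>a)&(W[...,2]<b)]; print(n,"z",a,b,len(q),q.mean(0).round(4) if len(q) else "",rect(q) if len(q)>3 else "")
    if n=="top": crop(n,p,135,135,195,185,"cas",12); crop(n,p,250,140,355,215,"cl",7)
E
```

```text
top cassette 0.62 sil (625.7, 241.5, 50.8, 93.6, -22.5)
  depth rect (626.5, 243.7, 50.0, 90.3, -22.8) 0.021201476454465334
top clamp 0.78 sil (581.3, -138.7, 120.9, 230.6, -16.6)
  depth rect (582.1, -138.9, 120.1, 229.9, -16.3) 0.02900609137624118
top z 0.07 0.12 89 [ 0.5599 -0.2119  0.0908] (561.1, -213.1, 18.4, 43.2, 1.0)
top z 0.052 0.07 280 [ 0.5598 -0.2116  0.0589] (560.2, -213.4, 49.8, 51.1, -16.2)
top z 0.04 0.052 154 [ 0.5749 -0.1605  0.0444] (567.7, -186.6, 49.1, 90.2, -16.8)
side cassette 0.85 sil (622.4, 252.6, 60.7, 99.7, -20.6)
  depth rect (627.2, 245.2, 53.2, 92.1, -22.3) 0.022830535659436473
side clamp 0.75 sil (569.1, -156.7, 138.2, 331.4, -16.2)
  depth rect (582.1, -138.0, 121.5, 235.6, -16.1) 0.03084219796714443
side z 0.07 0.12 70 [ 0.5595 -0.2044  0.0879] (559.5, -209.8, 14.6, 45.7, 11.7)
side z 0.052 0.07 171 [ 0.5589 -0.2039  0.0596] (560.6, -209.5, 50.2, 54.0, -16.7)
side z 0.04 0.052 168 [ 0.5694 -0.1688  0.0456] (567.8, -184.4, 49.5, 94.2, -17.0)
```

View pics/cas.png

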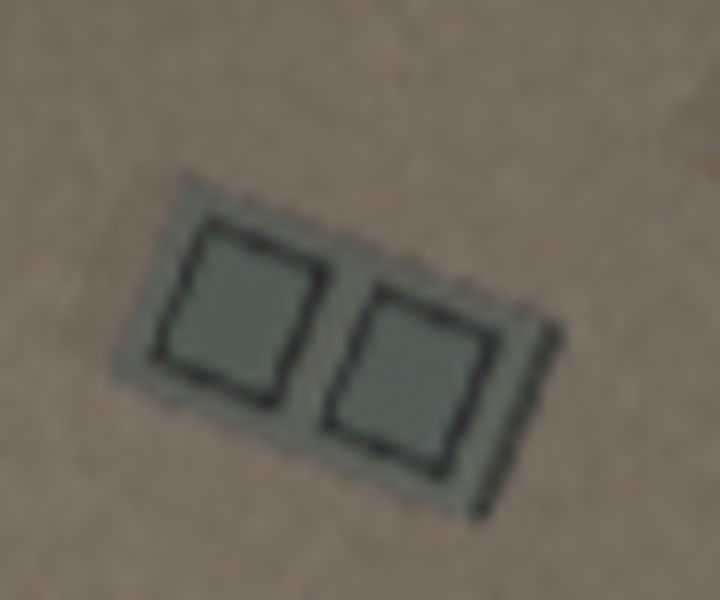

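View pics/cl.png

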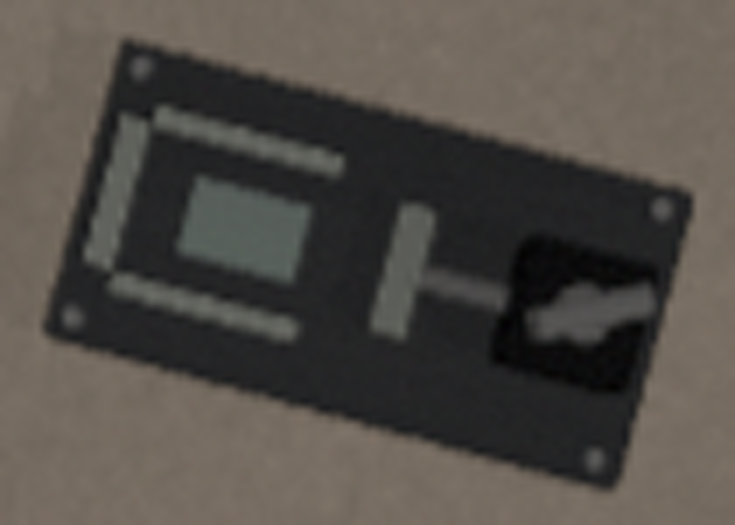

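The crop shows a plain aluminium block with two dark-framed windows and a shaded end on the right, so this is the cassette. The clamp's stop is at crop (115,190). The wing runs from (530,325) to (655,298), which gives a yaw of about -78° and a screw angle of about 1.08 rad.

```bash
cat >> h.py <<'E'
CL=np.array([.5821,-.1385]); CY=-16.3
def cl(x,y):
    a=np.radians(CY); return CL+x*np.array([np.cos(a),np.sin(a)])+y*np.array([-np.sin(a),np.cos(a)])
def go(pos,yaw):
    s=read_state(); R=s["tcp_rot"]; p=s["position"]; y0=np.degrees(np.arctan2(R[1,0],R[0,0]))
    sh=R.T@(np.array(pos)-p); t=-((yaw-y0+180)%360-180)
    print("t",s["time_s"],"pos",p.round(4),"yaw",y0.round(2),"tilt",np.degrees(np.arccos(-R[2,2])).round(2),"q",np.round(s["joint_positions"],1),"open",round(s["opening"],3),"F",s["force"].round(1),"M",s["moment"].round(2))
    print("SHIFT",sh.round(4),"TURNz",t.round(2), "world d",(np.array(pos)-p).round(4))
E
python3 -c "
from h import *
go([.6268,.2444,.20],-22.6); print(cl(0,.05),cl(0,-.078))"
```

```text
t 1.4 pos [ 0.172  -0.6008  0.2416] yaw -74.02 tilt 0.0 q [-84.3  30.2  82.1   0.   67.7 -10.2] open 0.995 F [-0.1  0.8 -0.9] M [-0.02  0.03 -0.04]
SHIFT [-0.6874 -0.6698  0.0416] TURNz -51.42 world d [ 0.4548  0.8452 -0.0416]
[ 0.59613334 -0.09050974] [ 0.560208   -0.21336481]
```

```bash
python3 -m jog '-0.034 -0.034 0 0 0 -4 1;-0.07 -0.07 0 0 0 -8 1;-0.11 -0.107 0 0 0 -12 1;-0.15 -0.146 0 0 0 -16 1;-0.19 -0.185 0 0 0 -20 1;-0.23 -0.224 0 0 0 -23 1;-0.27 -0.263 0 0 0 -26 1;-0.31 -0.302 0 0 0 -29 1'; python3 -c "
from h import *
go([.6268,.2444,.20],-22.6)"
```

```text
time_s: 2.4
position: [0.3779, -0.2183, 0.2419]
tcp_rot: [[0.708, -0.707, 0.001], [-0.707, -0.708, -0.001], [0.001, -0.0, -1.0]]
force: [1.0, -0.2, 0.2]
opening: 1.001
t 2.4 pos [ 0.3779 -0.2183  0.2419] yaw -44.95 tilt 0.08 q [-44.8  15.7 108.    0.   56.3   0.2] open 1.001 F [ 1.  -0.2  0.2] M [-0.09 -0.01 -0.04]
SHIFT [-0.1509 -0.5033  0.0418] TURNz -22.35 world d [ 0.2489  0.4627 -0.0419]
```

```bash
python3 -m jog '-0.017 -0.056 0.005 0 0 -4 1;-0.034 -0.112 0.01 0 0 -8 1;-0.05 -0.168 0.015 0 0 -12 1;-0.067 -0.224 0.02 0 0 -16 1;-0.084 -0.28 0.025 0 0 -20 1;-0.1 -0.335 0.03 0 0 -22.35 1;-0.117 -0.39 0.035 0 0 -22.35 1;-0.134 -0.446 0.04 0 0 -22.35 1'; python3 -m jog '-0.02 -0.05 0 0 0 0 1;-0.02 -0.05 0 0 0 0 1;-0.02 -0.05 0 0 0 0 1'; python3 -c "
from h import *
go([.6268,.2444,.0275],-22.6)"
```

```text
time_s: 3.4
position: [0.5987, 0.1921, 0.2015]
tcp_rot: [[0.923, -0.385, 0.001], [-0.385, -0.923, -0.0], [0.001, -0.0, -1.0]]
force: [1.4, 0.6, 0.0]
opening: 0.999
time_s: 3.78
position: [0.5983, 0.244, 0.2013]
tcp_rot: [[0.923, -0.385, -0.001], [-0.385, -0.923, -0.001], [-0.0, 0.001, -1.0]]
force: [-0.5, -0.1, 1.4]
opening: 0.997
t 3.775 pos [0.5983 0.244  0.2013] yaw -22.63 tilt 0.06 q [12.3 34.4 81.1 -0.  64.6 35. ] open 0.997 F [-0.5 -0.1  1.4] M [ 0.03 -0.03 -0.  ]
SHIFT [ 0.0262 -0.0115  0.1738] TURNz -0.03 world d [ 0.0285  0.0004 -0.1738]
```

```bash
python3 -m jog '0.026 -0.0115 0.01 0 0 0 1;0.026 -0.0115 0.06 0 0 0 1;0.026 -0.0115 0.1 0 0 0 1;0.026 -0.0115 0.13 0 0 0 1;0.026 -0.0115 0.13 0 0 0 1;0.026 -0.0115 0.13 0 0 0 1'; python3 - <<'E'
from h import *
go([.6268,.2444,.0275],-22.6)
for n in("side","top"):
    p,d=capture(n)
    uv=proj(n,[[.6268,.2444,.03]])[0].astype(int); crop(n,p,max(uv[0]-50,0),uv[1]-45,uv[0]+50,uv[1]+45,"g_"+n,6)
E
```

```text
time_s: 4.53
position: [0.6283, 0.2438, 0.0729]
tcp_rot: [[0.922, -0.387, 0.002], [-0.387, -0.922, 0.0], [0.002, -0.001, -1.0]]
force: [0.7, 0.7, -0.2]
opening: 0.997
t 4.525 pos [0.6283 0.2438 0.0729] yaw -22.76 tilt 0.12 q [11.7 45.5 81.4 -0.  52.9 34.5] open 0.997 F [ 0.7  0.7 -0.2] M [-0.01 -0.05 -0.  ]
SHIFT [-0.0017  0.0001  0.0454] TURNz -0.16 world d [-0.0015  0.0006 -0.0454]
```

View pics/g_side.png

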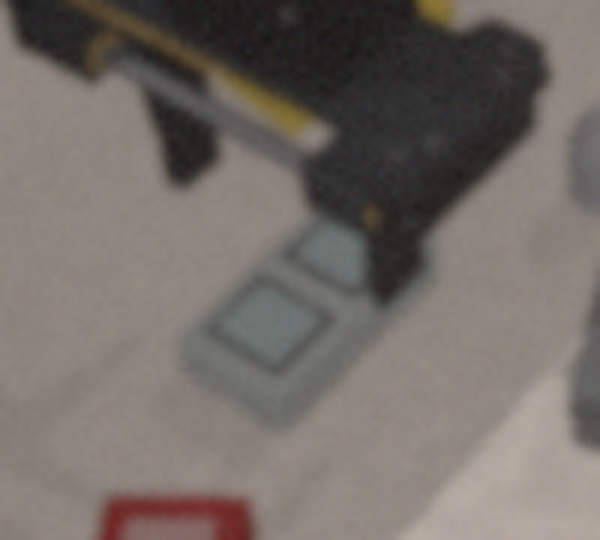

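The fingers straddle the cassette, with the tips still above it at crop (180,180) and (385,295). Descend and close.

```bash
python3 -m jog '-0.0015 0 0.025 0 0 0 1;-0.0015 0 0.045 0 0 0 1;-0.0015 0 0.045 0 0 0 1;-0.0015 0 0.045 0 0 0 1;-0.0015 0 0.045 0 0 0 0.4;-0.0015 0 0.045 0 0 0 0.4;-0.0015 0 0.045 0 0 0 0.4;-0.0015 0 0.045 0 0 0 0.4';python3 -m jog '0 0 0 0 0 0 0.4;0 0 0 0 0 0 0.4;0 0 0 0 0 0 0.4'; python3 -c "
from h import *
go([.6268,.2444,.0275],-22.6)"
```

```text
time_s: 5.62
position: [0.6258, 0.2453, 0.0267]
tcp_rot: [[0.923, -0.386, 0.0], [-0.386, -0.923, 0.0], [0.0, -0.0, -1.0]]
force: [-0.8, 0.3, 0.5]
opening: 0.631
time_s: 6.0
position: [0.6259, 0.2453, 0.0266]
tcp_rot: [[0.923, -0.386, 0.0], [-0.386, -0.923, -0.0], [0.0, -0.0, -1.0]]
force: [1.2, -0.6, 1.0]
opening: 0.571
t 6.0 pos [0.6259 0.2453 0.0266] yaw -22.68 tilt 0.02 q [11.9 49.2 82.3 -0.  48.5 34.6] open 0.571 F [ 1.2 -0.6  1. ] M [-0.08 -0.11  0.02]
SHIFT [ 0.0012  0.0005 -0.0009] TURNz -0.08 world d [ 0.0009 -0.0009  0.0009]
```

```bash
python3 -m jog '0 0 -0.02 0 0 0 0.4;0 0 -0.06 0 0 0 0.4;0 0 -0.1 0 0 0 0.4;0 0 -0.13 0 0 0 0.4;0 0 -0.13 0 0 0 0.4;0 0 -0.13 0 0 0 0.4'; python3 - <<'E'
from h import *
q=cl(0,.0465); go([q[0],q[1],.15],CY)
p,d=capture("side"); cv2.imwrite("pics/lift.png",cv2.resize(p[100:330,80:400,::-1],None,fx=2.4,fy=2.4))
E
```

```text
time_s: 6.75
position: [0.6246, 0.2451, 0.1558]
tcp_rot: [[0.923, -0.386, -0.002], [-0.386, -0.923, -0.0], [-0.002, 0.001, -1.0]]
force: [-0.3, 0.8, -2.3]
opening: 0.569
t 6.75 pos [0.6246 0.2451 0.1558] yaw -22.68 tilt 0.12 q [11.9 39.3 79.2  0.  61.7 34.6] open 0.569 F [-0.3  0.8 -2.3] M [-0.   -0.06 -0.  ]
SHIFT [0.1035 0.3242 0.006 ] TURNz -6.38 world d [-0.0295 -0.339  -0.0058]
```

View pics/lift.png

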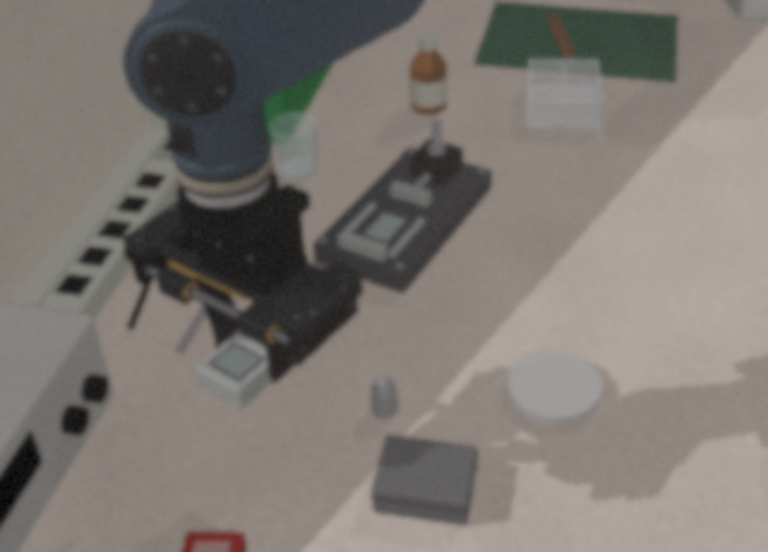

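The cassette hangs level in the grip at picture (235,365). Carry it to above the pocket.

```bash
python3 -m jog '0.01 0.032 0 0 0 -1 0.4;0.025 0.078 0 0 0 -2 0.4;0.04 0.126 0 0 0 -3 0.4;0.056 0.175 0 0 0 -4 0.4;0.07 0.22 0 0 0 -5 0.4;0.085 0.267 0 0 0 -6 0.4;0.097 0.303 0 0 0 -6.4 0.4;0.1035 0.324 0 0 0 -6.4 0.4'; python3 -m jog '0 0 0.02 0 0 0 0.4;0 0 0.04 0 0 0 0.4;0 0 0.055 0 0 0 0.4;0 0 0.055 0 0 0 0.4;0 0 0.055 0 0 0 0.4'; python3 - <<'E'
from h import *
q=cl(0,.0465); go([q[0],q[1],.0566],CY)
for n in("top","side"):
    p,d=capture(n); W=cloud(n,d); np.savez(n+"1.npz",p=p,d=d)
    uv=proj(n,[[q[0],q[1],.06]])[0].astype(int); crop(n,p,uv[0]-50,uv[1]-40,uv[0]+70,uv[1]+50,"pl_"+n,6)
E
```

```text
time_s: 7.8
position: [0.5953, -0.0952, 0.1549]
tcp_rot: [[0.959, -0.282, -0.003], [-0.282, -0.959, 0.001], [-0.003, -0.0, -1.0]]
force: [0.2, 0.2, -1.0]
opening: 0.571
time_s: 8.43
position: [0.5967, -0.0933, 0.1018]
tcp_rot: [[0.96, -0.28, 0.001], [-0.28, -0.96, -0.0], [0.001, -0.0, -1.0]]
force: [-0.6, -0.3, -1.1]
opening: 0.574
t 8.425 pos [ 0.5967 -0.0933  0.1018] yaw -16.25 tilt 0.04 q [-19.5  39.1  91.6   0.   49.2  -3.2] open 0.574 F [-0.6 -0.3 -1.1] M [-0.03 -0.04 -0.02]
SHIFT [-0.0014  0.001   0.0452] TURNz 0.05 world d [-0.0016 -0.0006 -0.0452]
```

View pics/pl_top.png

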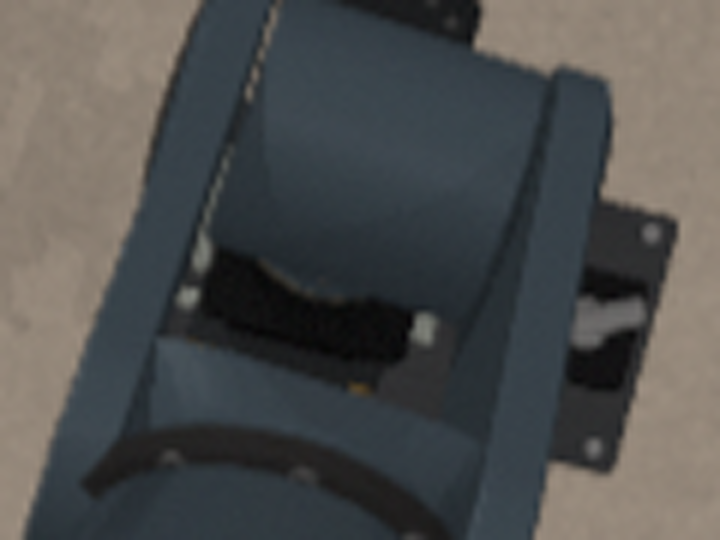

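View pics/pl_side.png

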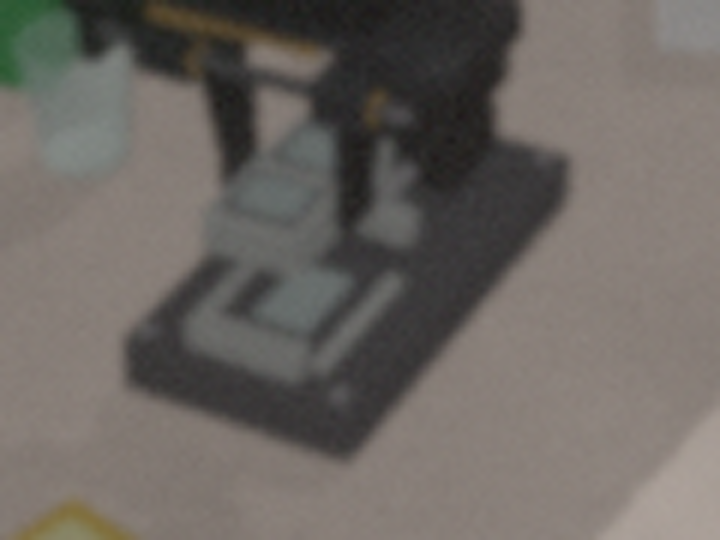

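```bash
python3 - <<'E'
from h import *
a=np.radians(CY); A=np.array([[np.cos(a),np.sin(a)],[-np.sin(a),np.cos(a)]])
z=np.load("side1.npz"); W=cloud("side",z["d"]); 
L=(W[...,:2]-CL)@A.T
k=(z["d"]>0)&(abs(L[...,0])<.05)&(L[...,1]<.13)&(L[...,1]>-.01)
for lo,hi in((.09,.104),(.04,.05),(.078,.09)):
    m=k&(W[...,2]>lo)&(W[...,2]<hi)&(z["p"].sum(-1)>200); q=L[m]
    print(lo,len(q),"x",np.percentile(q[:,0],[2,50,98]).round(4),"y",np.percentile(q[:,1],[2,50,98]).round(4),np.median(W[m][:,2]))
E
```

```text
0.09 353 x [-0.0228  0.0048  0.0302] y [0.0083 0.0635 0.0937] 0.0983565420752177
0.04 118 x [-0.0279 -0.0059  0.0269] y [-0.0088  0.1031  0.1091] 0.04589827270139997
0.078 98 x [-0.0247 -0.0151  0.0259] y [0.0088 0.0907 0.0943] 0.08411841850079572
```

```bash
python3 -m jog '-0.0014 0.001 0.01 0 0 0 0.4;-0.0014 0.001 0.025 0 0 0 0.4;-0.0014 0.001 0.035 0 0 0 0.4;-0.0014 0.001 0.04 0 0 0 0.4;-0.0014 0.001 0.043 0 0 0 0.4;-0.0014 0.001 0.043 0 0 0 0.4;-0.0014 0.001 0.043 0 0 0 0.4'; python3 - <<'E'
from h import *
q=cl(0,.0465); go([q[0],q[1],.0566],CY)
p,d=capture("side"); np.savez("side2.npz",p=p,d=d)
uv=proj("side",[[q[0],q[1],.06]])[0].astype(int); crop("side",p,uv[0]-50,uv[1]-40,uv[0]+50,uv[1]+50,"pl2",6)
E
```

```text
time_s: 9.4
position: [0.595, -0.0942, 0.0588]
tcp_rot: [[0.96, -0.28, 0.001], [-0.28, -0.96, -0.0], [0.001, 0.0, -1.0]]
force: [-0.1, 1.0, -2.0]
opening: 0.572
t 9.4 pos [ 0.595  -0.0942  0.0588] yaw -16.28 tilt 0.04 q [-19.6  42.8  92.8  -0.   44.3  -3.3] open 0.572 F [-0.1  1.  -2. ] M [-0.05 -0.12 -0.  ]
SHIFT [ 0.0001 -0.0003  0.0022] TURNz 0.02 world d [ 0.0002  0.0003 -0.0022]
```

View pics/pl2.png

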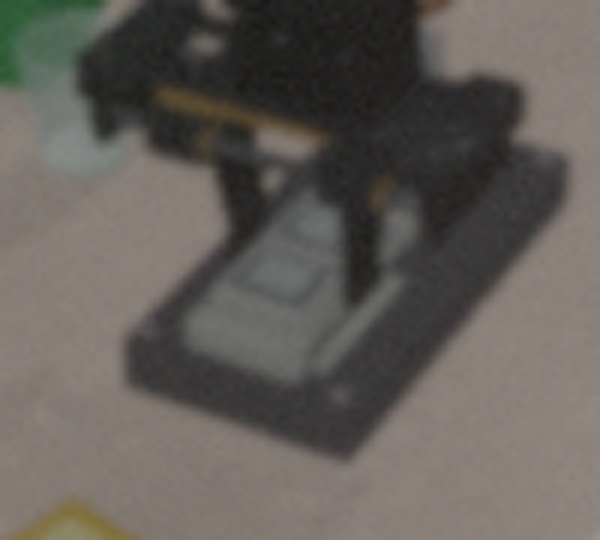

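The cassette sits inside the pocket outline, its near end just behind the stop at crop (250,350), with no contact force. Lower it the last 2 mm and open.

```bash
python3 -m jog '0 0 0.001 0 0 0 0.4;0 0 0.0022 0 0 0 0.4;0 0 0.0022 0 0 0 0.4;0 0 0.0022 0 0 0 0.4'; python3 -c "
from h import *
q=cl(0,.0465); go([q[0],q[1],.0566],CY)"
```

```text
time_s: 9.95
position: [0.5948, -0.0941, 0.0566]
tcp_rot: [[0.96, -0.28, 0.0], [-0.28, -0.96, -0.0], [0.0, 0.0, -1.0]]
force: [-0.5, 0.6, 0.8]
opening: 0.568
t 9.95 pos [ 0.5948 -0.0941  0.0566] yaw -16.28 tilt 0.02 q [-19.6  43.   92.9  -0.   44.   -3.3] open 0.568 F [-0.5  0.6  0.8] M [0.01 0.08 0.02]
SHIFT [ 0.0002 -0.0003  0.    ] TURNz 0.02 world d [ 0.0003  0.0002 -0.    ]
```

```bash
python3 -m jog '0 0 0 0 0 0 0.75;0 0 0 0 0 0 0.75;0 0 0 0 0 0 0.75;0 0 -0.02 0 0 0 0.75;0 0 -0.05 0 0 0 0.75;0 0 -0.08 0 0 0 1;0 0 -0.11 0 0 0 1;0 0 -0.11 0 0 0 1'; python3 - <<'E'
from h import *
q=cl(0,-.078); go([q[0],q[1],.16],11.7)
p,d=capture("side"); np.savez("side3.npz",p=p,d=d)
q=cl(0,.0465);uv=proj("side",[[q[0],q[1],.06]])[0].astype(int); crop("side",p,uv[0]-50,uv[1]-50,uv[0]+50,uv[1]+40,"pl3",7)
E
```

```text
time_s: 10.95
position: [0.5964, -0.0946, 0.1688]
tcp_rot: [[0.96, -0.28, 0.006], [-0.28, -0.96, -0.002], [0.006, 0.0, -1.0]]
force: [0.3, -0.3, -0.5]
opening: 0.972
t 10.95 pos [ 0.5964 -0.0946  0.1688] yaw -16.27 tilt 0.34 q [-19.6  33.6  89.4   0.   56.7  -3.3] open 0.972 F [ 0.3 -0.3 -0.5] M [-0.1  -0.1   0.03]
SHIFT [-0.0015  0.1241  0.0089] TURNz -27.97 world d [-0.0362 -0.1187 -0.0088]
```

View pics/pl3.png

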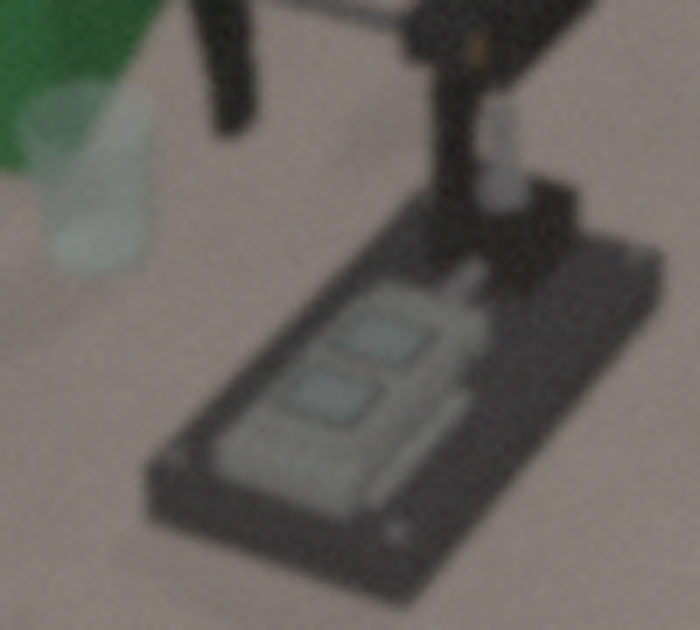

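The cassette lies between the rails, between the stop at (290,500) and the jaw at (470,340). Move over the wing, then measure the cassette and wing with the top camera if they can be seen.

```bash
python3 -m jog '0 0.02 0 0 0 -5 1;0 0.05 0 0 0 -12 1;0 0.08 0 0 0 -19 1;-0.001 0.11 0 0 0 -25 1;-0.0015 0.124 0 0 0 -28 1;-0.0015 0.124 0 0 0 -28 1;-0.0015 0.124 0 0 0 -28 1'; python3 - <<'E'
from h import *
a=np.radians(CY); A=np.array([[np.cos(a),np.sin(a)],[-np.sin(a),np.cos(a)]])
q=cl(0,-.078); go([q[0],q[1],.087],11.7)
for n in("side","top"):
    p,d=capture(n); W=cloud(n,d); L=(W[...,:2]-CL)@A.T
    k=(d>0)&(abs(L[...,0])<.035)&(L[...,1]<.0935)&(L[...,1]>-.02)&(abs(W[...,2]-.052)<.004)
    if k.sum()>20: print(n,"cassette in clamp frame",rect(L[k]),np.median(W[k][:,2]))
    c=cl(0,-.02);uv=proj(n,[[c[0],c[1],.06]])[0].astype(int); crop(n,p,uv[0]-55,uv[1]-45,uv[0]+55,uv[1]+45,"w_"+n,7)
    k=(d>0)&(abs(L[...,0])<.03)&(abs(L[...,1]+.078)<.03)&(W[...,2]>.072)&(W[...,2]<.098)&(p.sum(-1)>200)
    if k.sum()>10: print(n,"wing",k.sum(),rect(W[k]))
E
```

```text
time_s: 11.88
position: [0.5581, -0.2119, 0.1653]
tcp_rot: [[0.979, 0.202, -0.002], [0.203, -0.979, 0.001], [-0.001, -0.002, -1.0]]
force: [-0.8, 0.5, 0.1]
opening: 1.002
t 11.875 pos [ 0.5581 -0.2119  0.1653] yaw 11.68 tilt 0.13 q [-31.5  33.5  90.2   0.   56.4 -43.2] open 1.002 F [-0.8  0.5  0.1] M [-0.06 -0.08  0.  ]
SHIFT [0.0019 0.0021 0.0783] TURNz -0.02 world d [ 0.0022 -0.0015 -0.0783]
side cassette in clamp frame (0.9, 38.9, 54.3, 108.5, 0.5) 0.05279161472636949
side wing 66 (560.0, -210.1, 14.3, 43.7, 18.1)
top cassette in clamp frame (0.0, 36.8, 49.8, 107.7, -0.1) 0.05126428760803246
top wing 17 (556.8, -196.8, 10.1, 10.1, -89.9)
```

View pics/w_side.png

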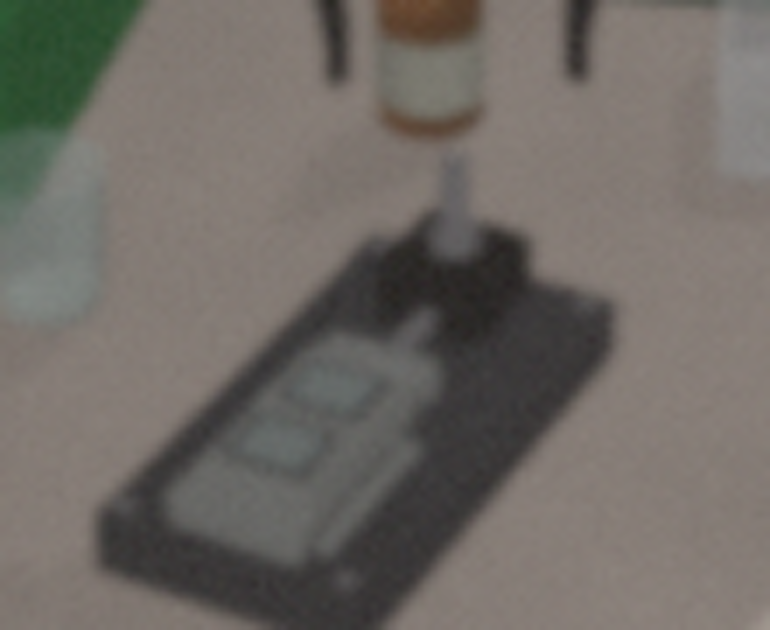

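View pics/w_top.png

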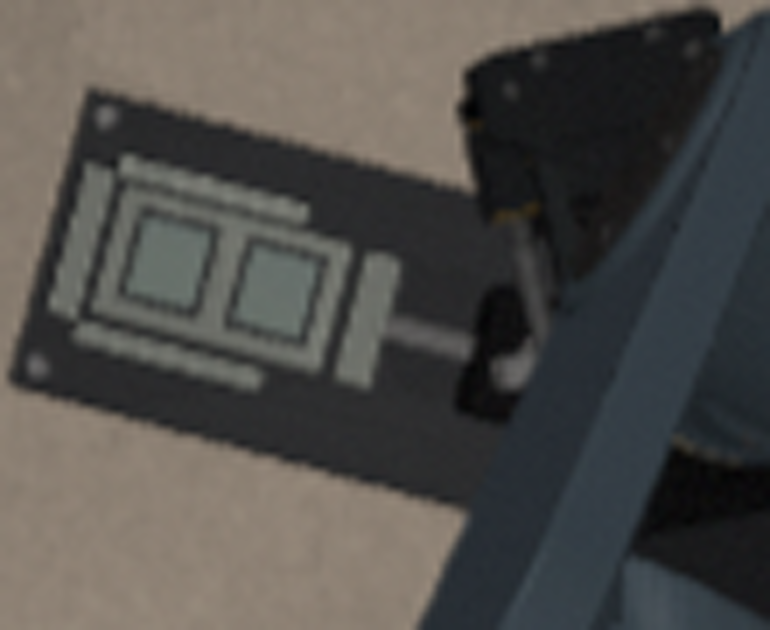

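The top view shows the cassette centred between the rails and straight, with small gaps at both ends. The side view shows the fingers at (335,60) and (575,50) straddling the wing at (455,200). Descend.

```bash
python3 -m jog '0.002 0.002 0.02 0 0 0 1;0.002 0.002 0.05 0 0 0 1;0.002 0.002 0.07 0 0 0 1;0.002 0.002 0.0785 0 0 0 1;0.002 0.002 0.0785 0 0 0 1;0.002 0.002 0.0785 0 0 0 1'; python3 - <<'E'
from h import *
q=cl(0,-.078); go([q[0],q[1],.087],11.7)
p,d=capture("side")
uv=proj("side",[[q[0],q[1],.08]])[0].astype(int); crop("side",p,uv[0]-40,uv[1]-40,uv[0]+40,uv[1]+30,"w2",8)
E
```

```text
time_s: 12.72
position: [0.5615, -0.2144, 0.0887]
tcp_rot: [[0.979, 0.204, 0.001], [0.204, -0.979, -0.001], [0.001, 0.001, -1.0]]
force: [-0.4, 0.5, -0.7]
opening: 1.0
t 12.725 pos [ 0.5615 -0.2144  0.0887] yaw 11.74 tilt 0.1 q [-31.5  40.1  92.4  -0.   47.4 -43.3] open 1.0 F [-0.4  0.5 -0.7] M [ 0.02 -0.11  0.  ]
SHIFT [-0.0011 -0.0013  0.0017] TURNz 0.04 world d [-0.0013  0.001  -0.0017]
```

View pics/w2.png

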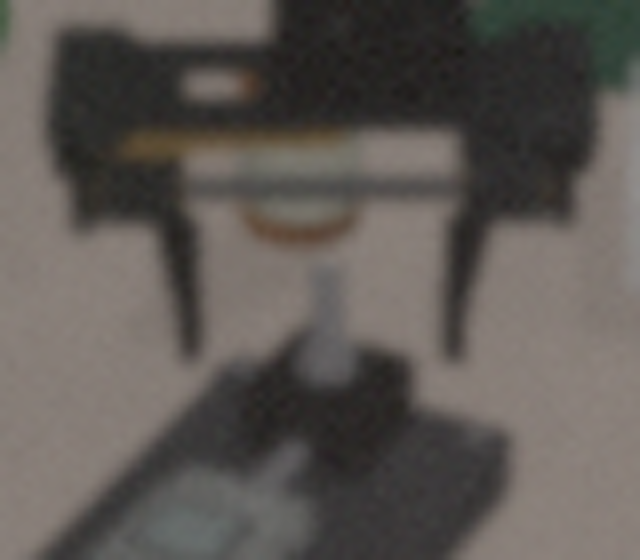

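```bash
python3 -m jog '-0.001 -0.001 0.0015 0 0 0 1;-0.001 -0.001 0.0015 0 0 0 0;-0.001 -0.001 0.0015 0 0 0 0;-0.001 -0.001 0.0015 0 0 0 0;-0.001 -0.001 0.0015 0 0 0 0;-0.001 -0.001 0.0015 0 0 0 0;-0.001 -0.001 0.0015 0 0 0 0;-0.001 -0.001 0.0015 0 0 0 0'; python3 -m jog '0 0 0 0 0 0 0;0 0 0 0 0 0 0;0 0 0 0 0 0 0;0 0 0 0 0 0 0;0 0 0 0 0 0 0;0 0 0 0 0 0 0;0 0 0 0 0 0 0'; python3 - <<'E'
from h import *
q=cl(0,-.078); go([q[0],q[1],.087],11.7)
p,d=capture("side")
uv=proj("side",[[q[0],q[1],.08]])[0].astype(int); crop("side",p,uv[0]-40,uv[1]-40,uv[0]+40,uv[1]+30,"w3",8)
E
```

```text
time_s: 13.78
position: [0.5597, -0.2135, 0.0863]
tcp_rot: [[0.979, 0.203, -0.0], [0.203, -0.979, 0.0], [-0.0, -0.0, -1.0]]
force: [-0.0, 0.3, -0.5]
opening: 0.283
time_s: 14.65
position: [0.5596, -0.2135, 0.0863]
tcp_rot: [[0.979, 0.203, -0.0], [0.203, -0.979, 0.0], [-0.0, -0.0, -1.0]]
force: [-1.1, -0.4, -0.2]
opening: 0.217
t 14.65 pos [ 0.5596 -0.2135  0.0863] yaw 11.73 tilt 0.01 q [-31.6  40.2  92.7  -0.   47.1 -43.3] open 0.217 F [-1.1 -0.4 -0.2] M [-0.09 -0.01 -0.02]
SHIFT [ 0.0006  0.     -0.0007] TURNz 0.03 world d [0.0006 0.0001 0.0007]
```

View pics/w3.png

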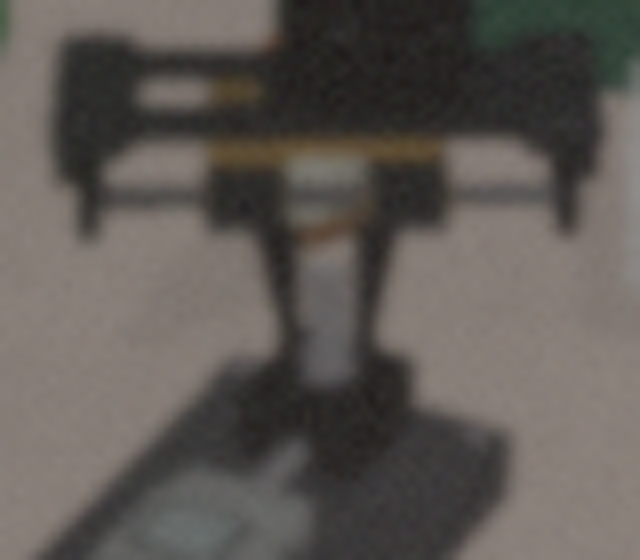

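Opening stopped at 0.217 (18.9 mm, not 12). The picture shows a wider hub at the wing's foot around (330,365), so the fingertips are probably pinching the hub. Reopen slightly, rise 7 mm and close again.

```bash
python3 -m jog '0 0 0 0 0 0 0.4;0 0 0 0 0 0 0.4;0 0 -0.003 0 0 0 0.4;0 0 -0.007 0 0 0 0.4;0.0006 0 -0.007 0 0 0 0.4;0.0006 0 -0.007 0 0 0 0;0.0006 0 -0.007 0 0 0 0;0.0006 0 -0.007 0 0 0 0'; python3 -m jog '0 0 0 0 0 0 0;0 0 0 0 0 0 0;0 0 0 0 0 0 0;0 0 0 0 0 0 0'; python3 - <<'E'
from h import *
q=cl(0,-.078); go([q[0],q[1],.087],11.7)
p,d=capture("side")
uv=proj("side",[[q[0],q[1],.08]])[0].astype(int); crop("side",p,uv[0]-30,uv[1]-30,uv[0]+30,uv[1]+20,"w4",12)
E
```

```text
time_s: 15.7
position: [0.56, -0.2133, 0.0932]
tcp_rot: [[0.979, 0.203, -0.001], [0.203, -0.979, 0.0], [-0.001, -0.0, -1.0]]
force: [-7.7, -2.9, 2.9]
opening: 0.143
time_s: 16.2
position: [0.5596, -0.2134, 0.0932]
tcp_rot: [[0.979, 0.203, -0.001], [0.203, -0.979, 0.0], [-0.001, -0.0, -1.0]]
force: [-3.5, -1.5, 0.9]
opening: 0.138
t 16.2 pos [ 0.5596 -0.2134  0.0932] yaw 11.74 tilt 0.08 q [-31.5  39.6  92.5  -0.   47.9 -43.2] open 0.138 F [-3.5 -1.5  0.9] M [-0.3   0.52  0.07]
SHIFT [0.0006 0.0001 0.0062] TURNz 0.04 world d [ 0.0006  0.     -0.0062]
```

View pics/w4.png

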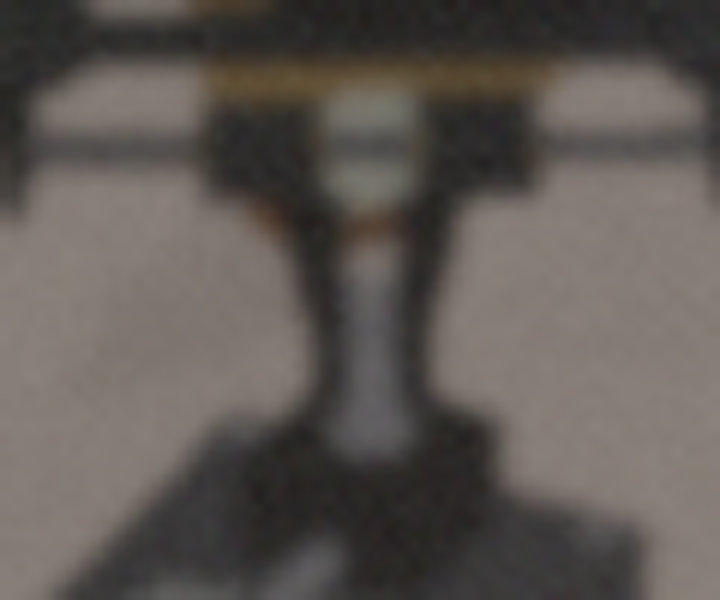

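Opening is now 0.138, i.e. 12.0 mm, so this is the wing proper, aligned with the tool. Turn clockwise (+z): about 167° in total.

```bash
python3 -m jog '-0.0004 0 0 0 0 4 0;-0.0004 0 0 0 0 10 0;-0.0004 0 0 0 0 17 0;-0.0004 0 0 0 0 24 0;-0.0004 0 0 0 0 31 0;-0.0004 0 0 0 0 38 0;-0.0004 0 0 0 0 43 0;-0.0004 0 0 0 0 45 0'; python3 - <<'E'
from h import *
q=cl(0,-.078); go([q[0],q[1],.0932],-155.5)
E
```

```text
time_s: 17.25
position: [0.5601, -0.2135, 0.0933]
tcp_rot: [[0.835, -0.549, 0.001], [-0.549, -0.835, -0.0], [0.001, -0.0, -1.0]]
force: [-2.0, -2.0, -0.6]
opening: 0.135
t 17.25 pos [ 0.5601 -0.2135  0.0933] yaw -33.33 tilt 0.03 q [-31.5  39.6  92.5   0.   47.8   1.8] open 0.135 F [-2.  -2.  -0.6] M [-0.27  0.28  0.15]
SHIFT [-0.     -0.0002  0.0001] TURNz 122.17 world d [ 0.0001  0.0002 -0.0001]
```

```bash
python3 -m jog '0 0 0 0 0 6 0;0 0 0 0 0 14 0;0 0 0 0 0 22 0;0 0 0 0 0 30 0;0 0 0 0 0 38 0;0 0 0 0 0 46 0;0 0 0 0 0 54 0;0 0 0 0 0 60 0'; python3 -m jog '0 0 0 0 0 6 0;0 0 0 0 0 13 0;0 0 0 0 0 20 0;0 0 0 0 0 27 0;0 0 0 0 0 34 0;0 0 0 0 0 41 0;0 0 0 0 0 46 0;0 0 0 0 0 48 0'; python3 - <<'E'
from h import *
q=cl(0,-.078); go([q[0],q[1],.0932],-155.5)
a=np.radians(CY); A=np.array([[np.cos(a),np.sin(a)],[-np.sin(a),np.cos(a)]])
p,d=capture("top"); c=cl(0,-.0);uv=proj("top",[[c[0],c[1],.06]])[0].astype(int); crop("top",p,uv[0]-55,uv[1]-45,uv[0]+55,uv[1]+45,"t1",7)
p,d=capture("side");uv=proj("side",[[c[0],c[1],.06]])[0].astype(int); crop("side",p,uv[0]-55,uv[1]-45,uv[0]+55,uv[1]+45,"t2",7)
E
```

```text
time_s: 18.25
position: [0.5605, -0.2141, 0.0932]
tcp_rot: [[-0.06, -0.998, 0.001], [-0.998, 0.06, -0.001], [0.001, -0.001, -1.0]]
force: [-1.5, -2.9, -1.0]
opening: 0.133
time_s: 19.25
position: [0.5602, -0.2147, 0.0933]
tcp_rot: [[-0.78, -0.625, 0.001], [-0.625, 0.78, -0.002], [0.001, -0.002, -1.0]]
force: [-3.2, -4.6, -2.2]
opening: 0.136
t 19.25 pos [ 0.5602 -0.2147  0.0933] yaw -141.28 tilt 0.13 q [-3.160e+01  3.960e+01  9.250e+01 -1.000e-01  4.780e+01  1.098e+02] open 0.136 F [-3.2 -4.6 -2.2] M [-0.76  0.46  0.02]
SHIFT [-0.0008  0.001   0.0001] TURNz 14.22 world d [ 0.      0.0013 -0.0001]
```

View pics/t1.png

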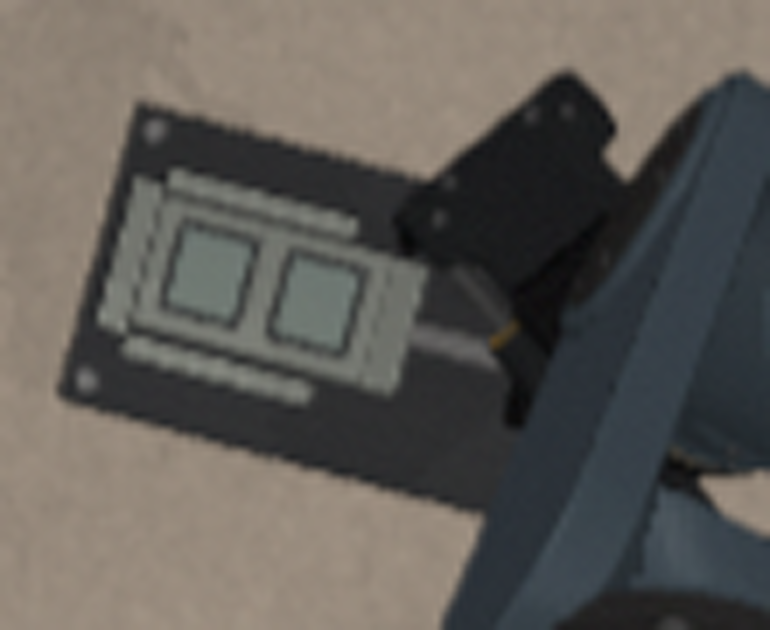

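View pics/t2.png

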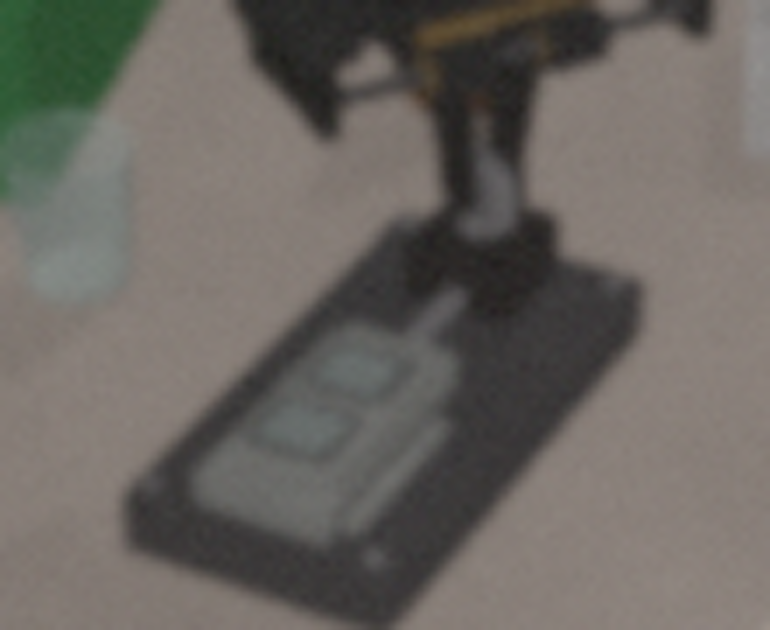

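The jaw has closed onto the cassette, which is nearly flush with the stop (top crop 130,255). Last degrees now, watching the moment.

```bash
python3 -m jog '0 0 0 0 0 4 0;0 0 0 0 0 8 0;0 0 0 0 0 10 0;0 0 0 0 0 10 0'; python3 -c "
from h import *
go([.56,-.2134,.0932],-155.5)";python3 -m jog '0 0 0 0 0 2 0;0 0 0 0 0 4 0;0 0 0 0 0 4 0;0 0 0 0 0 4 0'; python3 -c "
from h import *
go([.56,-.2134,.0932],-155.5)"
```

```text
time_s: 19.85
position: [0.5601, -0.2147, 0.0933]
tcp_rot: [[-0.876, -0.481, 0.001], [-0.481, 0.876, -0.002], [0.0, -0.002, -1.0]]
force: [-2.0, -3.6, -1.5]
opening: 0.134
t 19.85 pos [ 0.5601 -0.2147  0.0933] yaw -151.22 tilt 0.12 q [-3.160e+01  3.960e+01  9.250e+01 -1.000e-01  4.780e+01  1.197e+02] open 0.134 F [-2.  -3.6 -1.5] M [-0.76  0.51 -0.07]
SHIFT [-0.0006  0.0012  0.0001] TURNz 4.28 world d [-0.0001  0.0013 -0.0001]
time_s: 20.35
position: [0.56, -0.2147, 0.0933]
tcp_rot: [[-0.908, -0.419, 0.001], [-0.419, 0.908, -0.002], [0.0, -0.002, -1.0]]
force: [-2.9, -4.9, -2.1]
opening: 0.131
t 20.35 pos [ 0.56   -0.2147  0.0933] yaw -155.2 tilt 0.13 q [-3.160e+01  3.960e+01  9.250e+01 -1.000e-01  4.780e+01  1.237e+02] open 0.131 F [-2.9 -4.9 -2.1] M [-0.73  0.55  0.02]
SHIFT [-0.0005  0.0012  0.0001] TURNz 0.3 world d [-0.      0.0013 -0.0001]
```

```bash
for i in 1 ; do python3 -m jog '0 0 0 0 0 2 0;0 0 0 0 0 2 0'|tail -1; python3 -c "
from h import *
go([.56,-.2134,.0932],-155.5)"; done; python3 -m jog '0 0 0 0 0 2 0;0 0 0 0 0 2 0'|tail -1; python3 -c "
from h import *
go([.56,-.2134,.0932],-155.5)"
```

```text
opening: 0.136
t 20.6 pos [ 0.56   -0.2147  0.0933] yaw -157.08 tilt 0.15 q [-31.6  39.6  92.5  -0.2  47.8 125.6] open 0.136 F [-2.6 -4.7 -1.9] M [-0.68  0.47  0.51]
SHIFT [-0.0005  0.0012  0.0001] TURNz -1.58 world d [-0.      0.0013 -0.0001]
opening: 0.146
t 20.85 pos [ 0.56   -0.2147  0.0933] yaw -159.01 tilt 0.17 q [-31.6  39.6  92.5  -0.2  47.8 127.6] open 0.146 F [-2.2 -4.5 -1.2] M [-0.71  0.48  0.76]
SHIFT [-0.0005  0.0013  0.0001] TURNz -3.51 world d [-0.      0.0013 -0.0001]
```

Moment rose to 0.76 N m and the opening is growing, so the screw is seated at tool yaw of about -156°. Hold briefly and check the cassette.

```bash
python3 -m jog '0 0 0 0 0 0 0;0 0 0 0 0 0 0'|tail -1; python3 - <<'E'
from h import *
a=np.radians(CY); A=np.array([[np.cos(a),np.sin(a)],[-np.sin(a),np.cos(a)]])
p,d=capture("top"); c=cl(0,.03);uv=proj("top",[[c[0],c[1],.06]])[0].astype(int); crop("top",p,uv[0]-40,uv[1]-35,uv[0]+40,uv[1]+35,"s1",10)
W=cloud("top",d); L=(W[...,:2]-CL)@A.T
k=(d>0)&(abs(L[...,0])<.035)&(L[...,1]<.0935)&(L[...,1]>-.03)&(abs(W[...,2]-.052)<.0035); print(rect(L[k]),np.median(W[k][:,2]))
for r in silhouettes("cassette","top"):
    m=r["region"]; vs,us=np.nonzero(m); X=(toplane("top",np.c_[us,vs],.052)[:,:2]-CL)@A.T
    if len(us)>10 and np.hypot(*(X.mean(0)-[0,.05]))<.05: print("sil",r["score"],rect(X))
go([.56,-.2134,.0932],-65.6)
E
```

```text
opening: 0.14
(-0.2, 49.1, 49.7, 88.5, 0.2) 0.051295799320992555
sil 0.55 (-0.8, 49.8, 50.5, 88.4, -0.7)
t 21.2 pos [ 0.56   -0.2147  0.0932] yaw -158.99 tilt 0.17 q [-31.6  39.6  92.5  -0.2  47.8 127.5] open 0.144 F [-3.1 -4.3 -1.2] M [-0.71  0.47  0.74]
SHIFT [-0.0004  0.0013  0.    ] TURNz -93.39 world d [-0.      0.0013 -0.    ]
```

View pics/s1.png

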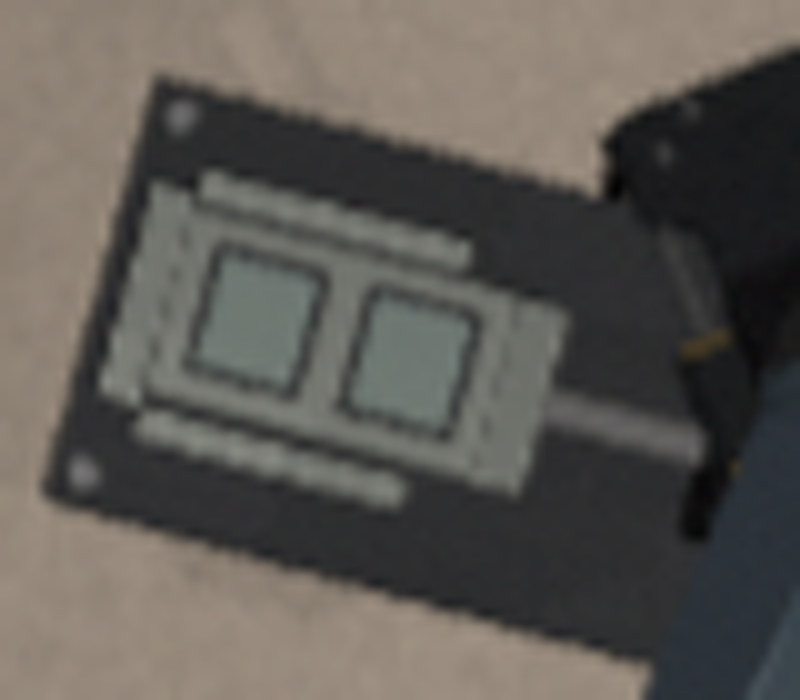

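The cassette is flush: measured centre is (-0.2, 49.1–49.8) mm in the clamp frame, against a target of (0, 50). Back off by 3° of wind-up plus 90°.

```bash
python3 -m jog '0 0 0 0 0 -4 0;0 0 0 0 0 -10 0;0 0 0 0 0 -17 0;0 0 0 0 0 -24 0;0 0 0 0 0 -31 0;0 0 0 0 0 -38 0;0 0 0 0 0 -45 0;0 0 0 0 0 -50 0'|tail -1; python3 -m jog '0 0 0 0 0 -6 0;0 0 0 0 0 -13 0;0 0 0 0 0 -20 0;0 0 0 0 0 -27 0;0 0 0 0 0 -34 0;0 0 0 0 0 -39 0;0 0 0 0 0 -42 0;0 0 0 0 0 -43 0'|tail -1;python3 -m jog '0 0 0 0 0 0 0;0 0 0 0 0 0 0;0 0 0 0 0 0 0;0 0 0 0 0 0 0'|tail -1; python3 - <<'E'
from h import *
a=np.radians(CY); A=np.array([[np.cos(a),np.sin(a)],[-np.sin(a),np.cos(a)]])
p,d=capture("top"); c=cl(0,-.01);uv=proj("top",[[c[0],c[1],.06]])[0].astype(int); crop("top",p,uv[0]-55,uv[1]-40,uv[0]+55,uv[1]+40,"e1",7)
W=cloud("top",d); L=(W[...,:2]-CL)@A.T
k=(d>0)&(abs(L[...,0])<.035)&(L[...,1]<.0935)&(L[...,1]>-.001)&(abs(W[...,2]-.052)<.0035); print(rect(L[k]),np.median(W[k][:,2]))
go([.56,-.2134,.0932],-65.6)
p,d=capture("side"); c=cl(0,-.04);uv=proj("side",[[c[0],c[1],.06]])[0].astype(int); crop("side",p,uv[0]-55,uv[1]-40,uv[0]+55,uv[1]+40,"e2",7)
print(np.round(read_state()["qvel"],3))
E
```

```text
opening: 0.136
opening: 0.135
opening: 0.138
(0.1, 46.2, 49.6, 94.5, -0.1) 0.05123011385593191
t 23.75 pos [ 0.5604 -0.2138  0.0933] yaw -66.28 tilt 0.08 q [-31.5  39.6  92.5   0.   47.8  34.7] open 0.137 F [ 1.4 -4.2 -5.1] M [-0.71 -0.15  0.01]
SHIFT [-0.0005  0.0002  0.0001] TURNz -0.68 world d [-0.0004  0.0004 -0.0001]
[-0.005 -0.019  0.002 -0.084 -0.031 -0.067]
```

View pics/e1.png

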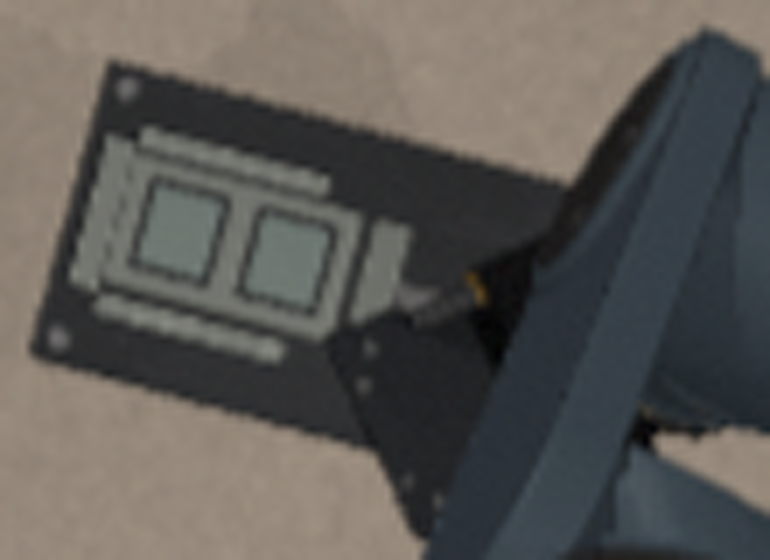

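View pics/e2.png

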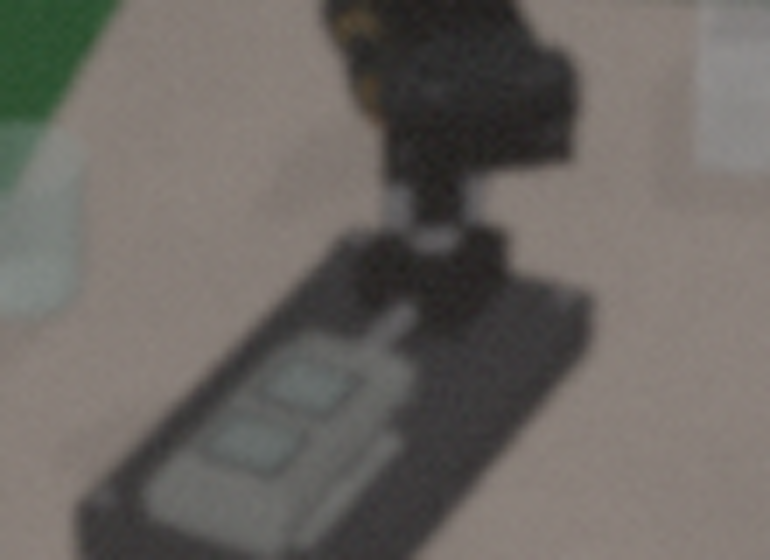

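The jaw has backed off, leaving a gap at (365,270). The cassette is still flush and straight, and the wing is gripped at 12 mm opening. Hand in.

```bash
python3 -c "
from rig import *
print(hand_in())"
```

```text
the job is handed in; nothing more can be done
None
```

I loaded the aluminium cassette into the clamp pocket and let go. I then turned the thumbscrew clockwise until it seated, backed it off about 90°, and handed the job in at about 23.8 s still gripping the wing. No verdict was reported.

**First pinch missed:** it closed on the hub under the wing at 18.9 mm opening instead of 12, so I reopened, rose 7 mm and pinched again. The opening then read 12 mm.

**Seating:** the torque rose to about 0.75 N m at a tool yaw of about -156°. At that point the cassette centre measured (-0.2, 49.1 to 49.8) mm in the clamp frame, where flush is (0, 50).

**Final setting:** the tool yaw is -66.3°, about 90° back from seated, which puts the screw at about 2.4 rad. The arm was nearly still, and the opening was 0.137 (12 mm) with the wing gripped.

**Final cassette check:** the pictures show the cassette straight and flush, with a clear gap to the backed-off jaw. The last depth fit gave 46.2 mm along the clamp and a 94.5 mm length. That is too long for a 90 mm cassette and probably took in part of the jaw, so I relied on the picture there.

**Not checked:** I did not re-measure the bystanders at the end. No contact showed in the forces I read or the pictures I viewed.

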